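Clear the sampling desk into the right trays

TASK

Clear the sampling desk: first, before you move anything else, lay the capped syringe flat in the yellow sharps tray and let go of it. Then stand both specimen pots (green lid and white lid) in the white tray and the amber vial in the blue tray, each upright on the tray's floor. Leave the pump bottle, the computer mouse and the canister where they are.

Things in the scene. Friction and masses are not known exactly. Their poses are not given: they have to be found in the camera images.
- syringe: Loose capped syringe lying on the desk, 110 mm long, 20 g: white barrel 18 mm in diameter (x = -30 to +36 mm) with a blue band, orange needle cap 9 mm across at the +x end, white finger flange 30 mm wide and 18 mm high and blue plunger at the -x end. Origin: on the barrel axis at mid length, 9 mm above what it lies on; x runs along the syringe to the cap, z is up at the start.
- pot_green: Loose round specimen pot, upright, 70 mm tall: milky grey body 44 mm in diameter, 52 mm high, under a green screw lid 48 mm in diameter and 18 mm high (52 to 70 mm above its foot), about 60 g. Origin: centre of its underside; z up along its axis.
- pot_white: Loose round specimen pot, upright, 70 mm tall: milky grey body 44 mm in diameter, 52 mm high, under a white screw lid 48 mm in diameter and 18 mm high (52 to 70 mm above its foot), about 60 g. Origin: centre of its underside; z up along its axis.
- vial: Loose medicine vial standing upright, 54 mm tall: amber glass body 30 mm in diameter and 36 mm high, sloping shoulder, silver cap 20 mm in diameter on top, about 50 g. Origin: centre of its underside; z up along its axis.
- sharps_tray: Yellow sharps tray with a red rim. The tray is fixed to the desk. Open-topped rectangular tray 120 x 150 mm outside, long side along its own y, walls 4 mm thick and 26 mm high, with a thin rim 2 mm higher, inner floor 112 x 142 mm at 4 mm above the desk. Origin: centre of its underside, on the desk; z up.
- specimen_tray: White specimen tray with a grey rim. The tray is fixed to the desk. Open-topped rectangular tray 120 x 150 mm outside, long side along its own y, walls 4 mm thick and 26 mm high, with a thin rim 2 mm higher, inner floor 112 x 142 mm at 4 mm above the desk. Origin: centre of its underside, on the desk; z up.
- medicine_tray: Blue medicine tray with a blue rim. The tray is fixed to the desk. Open-topped rectangular tray 120 x 150 mm outside, long side along its own y, walls 4 mm thick and 26 mm high, with a thin rim 2 mm higher, inner floor 112 x 142 mm at 4 mm above the desk. Origin: centre of its underside, on the desk; z up.
- pump_bottle: White pump bottle with a blue band, 65 mm in diameter, 161 mm tall, loose, at the left of the work. A bystander, to be left where it is. Origin: centre of its underside.
- mouse: Black computer mouse, 105 x 60 x 32 mm, loose, at the left of the work. A bystander, to be left where it is. Origin: centre of its underside.
- canister: Milky collecting canister with a white lid, 108 mm in diameter, 146 mm tall, loose, at the right of the work. A bystander, to be left where it is. Origin: centre of its underside.

How it is judged:
On the way:
1. the syringe lies released in the yellow tray while the pots and the vial are still where they were (within 30 mm) (x of syringe in the frame of sharps_tray between -0.05 and 0.05 m and y of syringe in the frame of sharps_tray between -0.065 and 0.065 m and z of syringe in the frame of sharps_tray between 0 and 0.018 m and angle between syringe's own x axis and vertical between 1.47 and 1.67 rad and contact force between the fingers and syringe below 0.3 N and distance of each of pot_green, pot_white, vial from where it was at the start of the episode below 0.03 m), for 0.2 s.
At the end, for the whole second after the job is handed in: Within the walls and on the floor (within 5 mm) of their trays: the syringe flat (0.1 rad) in the yellow, both pots upright (0.12 rad) in the white, the vial upright (0.12 rad) in the blue; all released and at rest (under 0.02 m/s, 0.2 rad/s) (x of syringe in the frame of sharps_tray between -0.05 and 0.05 m and y of syringe in the frame of sharps_tray between -0.065 and 0.065 m and z of syringe in the frame of sharps_tray between 0 and 0.018 m and angle between syringe's own x axis and vertical between 1.47 and 1.67 rad and linear speed of each of syringe, pot_green, pot_white, vial below 0.02 m/s and angular speed of each of syringe, pot_green, pot_white, vial below 0.2 rad/s and x of pot_green in the frame of specimen_tray between -0.05 and 0.05 m and y of pot_green in the frame of specimen_tray between -0.065 and 0.065 m and z of pot_green in the frame of specimen_tray between 0 and 0.009 m and angle between each of pot_green, pot_white, vial's own z axis and vertical below 0.12 rad and x of pot_white in the frame of specimen_tray between -0.05 and 0.05 m and y of pot_white in the frame of specimen_tray between -0.065 and 0.065 m and z of pot_white in the frame of specimen_tray between 0 and 0.009 m and x of vial in the frame of medicine_tray between -0.05 and 0.05 m and y of vial in the frame of medicine_tray between -0.065 and 0.065 m and z of vial in the frame of medicine_tray between 0 and 0.009 m); the robot touches nothing.
It fails at once if the pump bottle was shifted by more than 30 mm (distance of pump_bottle from where it was at the start of the episode above 0.03 m).
It fails at once if the mouse was shifted by more than 30 mm (distance of mouse from where it was at the start of the episode above 0.03 m).
It fails at once if the canister was shifted by more than 30 mm (distance of canister from where it was at the start of the episode above 0.03 m).
It also fails if it takes over 115 s, if anything falls off the work surface, if the arm or the gripper's body presses on something with over 40 N, if the wrist force passes 120 N, or if a joint passes its speed limit or range.

ROBOT

A 6-joint arm with a two-finger parallel gripper is mounted at the origin on the work surface. World frame = base frame: x ahead of the robot, y to its left, z up, the work surface at z = 0. Lengths are in m, angles in rad, forces in N, time in s.
With the tool pointing down it reaches from about 0.3 to 0.875 m from the base axis. Payload 6.4 kg.
Tool frame: the origin (TCP) lies on the mounting face of the last link; the fingertips stand 166 mm ahead of it and the grasp point (between the pads) lies 147 mm ahead of it; x points along the fingers, y is the direction in which the jaws open and shut, and the axes are right-handed (so a half turn about x gives the same grasp; the last joint's range is limited). The gripper opens to 88 mm and grips with 3 to 60 N. Pads are 18 mm wide; open, the fingers measure 123 mm over their backs; the gripper's body (75 mm by 187 mm) begins 45 mm behind the grasp point.
Start: joints at [-1.376, 0.181, 1.607, -0, 1.354, -0.206], TCP at [0.224, -0.529, 0.405] pointing down, gripper open.
Joint ranges: [-2.99, 2.99], [-0.89, 2.07], [0.3, 2.58], [-1.14, 4.28], [0, 2.63], [-3.12, 3.12]. Speed limits (rad/s): [2.57, 2.57, 3.01, 3.14, 3.14, 3.14].

INTERFACE

Orientations are given as a unit quaternion [w, x, y, z].
In Python, from workcell import arm, capture, boxes_of, outline_of, tip_of gives the robot as it stands.
- The arm moves only by the tool send_rows, never from a script. Its argument "series" is text: rows parted by semicolons, each of 7 numbers parted by spaces: the shift along the tool's x, y, z in m, then the turn, a rotation vector about the tool's x, y, z in rad, then the finger opening in m, from 0 to 0.0881. A call has exactly 10 rows; each row shifts and turns the pose as measured when the row begins, along the tool's axes as they then stand; what a row does not reach is not made up. A row lasts 1/8 s, in which the tool goes at most 62.5 mm and 10.7 degrees, less where a joint would pass 70% of its speed; a pose out of reach is approached as far as the arm can. A call with a gripper value outside its range is refused whole. The fingers move at their own pace and stop on an object; "grip_force" is the grip in N (left out, the last holds). Time passes only in rows, so rows that do not move let the fingers close, or fill a call up. It gives the time, the measured TCP pose, the force and the opening at its end, in the units of the state.
- arm.get_state(): the state, without advancing time (a new reading comes with each control period).
- capture(name): name is "scene" or "side" or "wrist"; returns a dict with "pixels" (420x560x3 uint8, blue, green, red), "z_map" (420x560 float32, m along the optical axis (not along the pixel's ray), 0 where there is no reading), "intrinsics" (3x3 intrinsics, pixels), "T" (4x4, takes a point from camera to world coordinates); the wrist camera has in their place "T_tool_cam" (4x4, takes a point from camera to tool coordinates, whose origin is the TCP and whose axes are the tool frame's). Camera axes: x right, y down, z forward; pixel columns grow to the right and rows downward; lengths in m; the calibration is good to about 2 mm. The wrist camera is an equidistant fisheye: a pixel r from the principal point sees the ray r / f radians off the axis. A picture is of the moment at which its call begins: read the wrist's pose just before it.
- arm.close_job(): hands the job in, once; it reports no verdict.
Trained networks look in a picture, given as the dict that the camera call returned (one of the last four; its "shot" number tells which), for a name from the list of things; names that differ only in an ending like _2 or _b are one class to them, and where a whole thing is asked for, a point or a joint stands for the part that bears it (a point fixed in the world has none). Each returns a list of dicts, best first, with "p" (0 to 1); they miss things now and then, are a little off and sometimes report something else, mostly with a low value. They report only what shows in the picture. A call takes as long as a camera call.
- boxes_of(picture, query): "extent" ([centre column, centre row, width, height] in pixels, round what is visible of it).
- outline_of(picture, query): "mask" (420x560 bool, what is visible of it) and "extent" ([centre column, centre row, width, height] in pixels, round what is visible of it).
- tip_of(picture, query): "location" ([column, row] in pixels: a listed point, or the origin of a listed thing).
The state is a dict: "time_s": time; "joint_pos": joint angles; "qvel": joint speeds; "joint_efforts": joint torques, N m; "tool_pos": TCP position; "ee_rot": TCP orientation; "contact_force": force on the tool from outside, world axes, zero at the start; "ft_torque": the same for the moment, N m; "finger_gap": finger opening in m.
Only numpy, scipy, OpenCV 4.12 (cv2) and the standard library are available. Lean on these libraries where they do the work, as an engineer would, in place of code of your own. Each camera call takes 0.05 s, during which the arm holds its last target. There are 200 camera calls.

## Working session

There is one attempt and no reset: what is moved stays moved. The work goes in short steps, Python scripts to look and compute and a tool call to move; the robot and the scene stay as the last step left them, time stands still between calls to the robot, and variables do not carry over. Pictures are saved under pics/ and viewed, about 12 in all and at most 16, crops included, and the job is handed in when it is done.

Besides the shell and the picture viewer there is one more tool, called as name(argument=value, ...) on one line, values as JSON. send_rows: Moves the arm, as the interface text tells. Its arguments: {"type":"object","properties":{"series":{"type":"string"},"grip_force":{"type":"number"}},"required":["series"]}

```bash
mkdir -p pics; ls; cat > h.py <<'E'
import numpy as np, cv2
from workcell import arm, capture, boxes_of, outline_of, tip_of
from scipy.spatial.transform import Rotation as R
def cloud(p):
    K=np.array(p["intrinsics"]);z=p["z_map"];v,u=np.indices(z.shape)
    c=np.stack([(u-K[0,2])/K[0,0]*z,(v-K[1,2])/K[1,1]*z,z],-1)
    T=np.array(p["T"]);w=c@T[:3,:3].T+T[:3,3];w[z<=0]=np.nan
    return w
def tool():
    s=arm.get_state();q=s["ee_rot"]
    return s,np.array(s["tool_pos"]),R.from_quat([q[1],q[2],q[3],q[0]]).as_matrix()
E
python3 - <<'E'
from h import *
s,p,M=tool();print(s,M.round(3))
for n in("scene","side"):
    c=capture(n);cv2.imwrite(f"pics/{n}0.png",c["pixels"]);W=cloud(c)
    print(n,np.array(c["T"]).round(3).tolist(),np.array(c["intrinsics"])[0].round(1))
    for o in"syringe pot_green pot_white vial sharps_tray specimen_tray medicine_tray pump_bottle mouse canister".split():
        for r in outline_of(c,o)[:2]:
            w=W[r["mask"]];w=w[~np.isnan(w[:,0])]
            if len(w):
                print(o,round(r["p"],2),np.round(r["extent"]),"lo",np.percentile(w,2,0).round(3),"hi",np.percentile(w,98,0).round(3),"med",np.median(w,0).round(3))
E
```

```text
pics
{'time_s': 0.0, 'joint_pos': array([-1.37627775e+00,  1.81543617e-01,  1.60796696e+00, -2.69124000e-05,
        1.35379603e+00, -2.06275554e-01]), 'qvel': array([ 0.00059982, -0.00077925, -0.00135001,  0.00064059,  0.0007117 ,
        0.00051069]), 'joint_efforts': array([ 1.58157476e-03, -4.33865941e+01, -3.41850936e+01,  7.04167178e-02,
        3.84942605e-02, -1.41207661e-04]), 'tool_pos': array([ 0.22431398, -0.52917996,  0.40382828]), 'ee_rot': array([-0.14015154, -0.6929495 , -0.14136357,  0.69296095]), 'contact_force': array([ 1.72122681, -0.37770233,  0.16635237]), 'ft_torque': array([0.00314379, 0.06317759, 0.02206135]), 'finger_gap': 0.08785643581656961} [[-0.     0.39  -0.921]
 [ 0.002 -0.921 -0.39 ]
 [-1.    -0.002 -0.   ]]
scene [[0.228, 0.526, -0.819, 1.507], [0.973, -0.139, 0.182, -0.229], [-0.018, -0.839, -0.544, 0.693], [0.0, 0.0, 0.0, 1.0]] [406.7   0.  280.2]
pot_green 0.67 [202. 191.  17.  27.] lo [ 0.363 -0.247  0.002] hi [ 0.405 -0.204  0.071] med [ 0.397 -0.226  0.048]
pot_white 0.56 [203. 191.  16.  29.] lo [ 0.36  -0.247  0.001] hi [ 0.405 -0.205  0.071]
[... 1268 characters left out ...]
[0.581 0.241 0.004]
sharps_tray 0.68 [123. 268.  34.  57.] lo [ 0.57   0.413 -0.003] hi [0.778 0.517 0.159] med [0.583 0.49  0.079]
specimen_tray 0.61 [256. 207.  60.  30.] lo [ 0.565 -0.07  -0.002] hi [0.702 0.09  0.027] med [0.64  0.005 0.005]
medicine_tray 0.66 [306. 185.  29.  37.] lo [ 0.526 -0.293 -0.002] hi [ 0.656 -0.149  0.028] med [ 0.617 -0.204  0.007]
medicine_tray 0.47 [361. 213.   6.   8.] lo [ 0.364 -0.212  0.002] hi [ 0.378 -0.205  0.013] med [ 0.373 -0.208  0.009]
pump_bottle 0.71 [124. 266.  35.  56.] lo [ 0.57   0.447 -0.001] hi [0.639 0.517 0.159] med [0.582 0.49  0.082]
mouse 0.78 [181. 327.  43.  37.] lo [0.318 0.434 0.006] hi [0.415 0.497 0.033] med [0.359 0.468 0.028]
```

```bash
python3 - <<'E'
import cv2
a=cv2.imread("pics/scene0.png")[130:330,60:500];b=cv2.imread("pics/side0.png")[130:360,80:440]
cv2.imwrite("pics/sc.png",cv2.resize(a,None,fx=1.8,fy=1.8,interpolation=2));cv2.imwrite("pics/si.png",cv2.resize(b,None,fx=2.2,fy=2.2,interpolation=2))
E
```

```text
(no output)
```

View pics/sc.png

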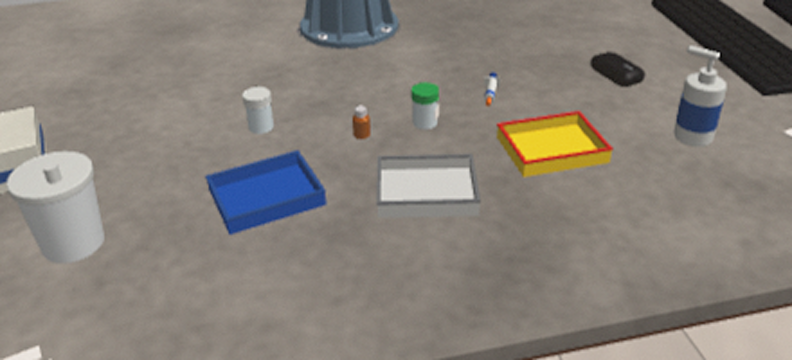

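View pics/si.png

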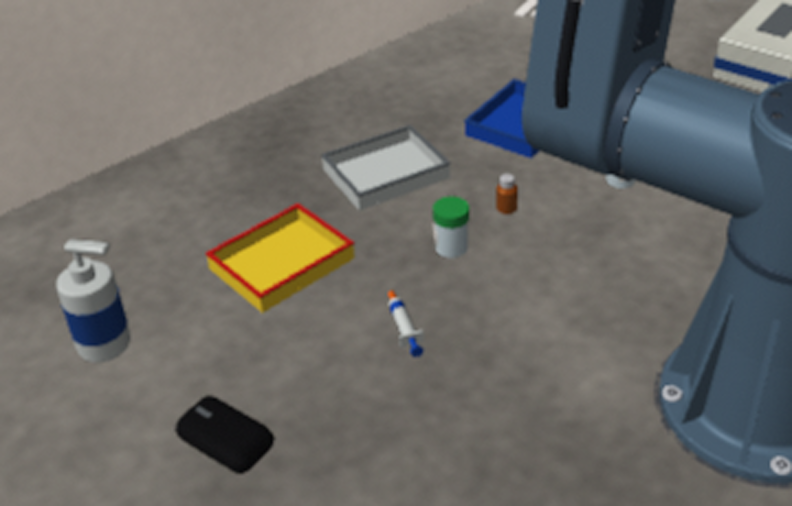

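The pictures show the white pot, amber vial, green pot and syringe in a row near the base (scene crop columns 258, 361, 425 and 490). The blue, white and yellow trays lie beyond them. Next I'll measure exact poses.

```bash
cat >> h.py <<'E'
from scipy.optimize import least_squares
def pts(names=("scene","side")):
    P=[]
    for n in names:
        c=capture(n);W=cloud(c).reshape(-1,3);k=~np.isnan(W[:,0])
        P.append(np.c_[W[k],c["pixels"].reshape(-1,3)[k]])
    return P
def near(P,x,y,r,z0,z1):
    return P[(np.hypot(P[:,0]-x,P[:,1]-y)<r)&(P[:,2]>z0)&(P[:,2]<z1)]
def circ(q,r,c0):
    return least_squares(lambda c:np.hypot(q[:,0]-c[0],q[:,1]-c[1])-r,c0,loss="soft_l1",f_scale=.001).x
E
python3 - <<'E'
from h import *
for n,P in zip(("scene","side"),pts()):
    print(n)
    for o,x,y,r in(("pg",.435,.06,.022),("pw",.385,-.226,.022),("v",.45,-.055,.015)):
        q=near(P,x,y,.045,.006,.05 if o[0]=="p" else .034)
        if len(q)>15:print(o,len(q),circ(q,r,[x,y]).round(4))
        if o[0]=="p":
            q=near(P,x,y,.045,.066,.08)
            if len(q)>8: print(" lid",len(q),((q.min(0)+q.max(0))/2)[:3].round(4))
    for o,x,y in(("sharps",.577,.241),("spec",.637,.009),("med",.592,-.22)):
        q=near(P,x,y,.105,.02,.035)
        if len(q)>30:
            # rim angle by min area rect
            (c,sz,a)=cv2.minAreaRect(q[:,:2].astype(np.float32)*1000);print(o,len(q),np.round(c,1),np.round(sz,1),round(a,1))
    q=near(P,.363,.21,.08,.005,.03);m=q[:,:2].mean(0)
    u,s,vt=np.linalg.svd(q[:,:2]-m);d=vt[0]*np.sign(vt[0,0]);t=(q[:,:2]-m)@d
    b=q[:,3:].astype(int)
    org=(b[:,2]>b[:,0]+60);t0=(t.min()+t.max())/2
    print("syr",len(q),"c",(m+d*t0).round(4),"ang",np.degrees(np.arctan2(d[1],d[0])).round(1),"len",np.ptp(t).round(3),"orange t",(t[org]-t0).round(3),"perp",(((q[:,:2]-m)@[-d[1],d[0]])).round(3).min(),"zmax",q[:,2].max())
E
```

```text
scene
pg 166 [0.441  0.0597]
 lid 107 [0.4417 0.0584 0.0694]
pw 168 [ 0.3795 -0.2254]
 lid 104 [ 0.3828 -0.225   0.0697]
v 73 [ 0.4502 -0.057 ]
sharps 444 [577.  242.3] [128.2 154.8] 1.2
spec 488 [635.6   9.5] [151.7 128.3] 77.2
med 496 [ 587.1 -233.1] [128.8 153.6] 14.0
syr 103 c [0.3724 0.2059] ang -24.0 len 0.115 orange t [0.043 0.038 0.047 0.049 0.047 0.054 0.052 0.05  0.054 0.055 0.057] perp -0.015 zmax 0.01959708513867664
side
pg 168 [0.4417 0.0572]
 lid 116 [0.4407 0.0597 0.0695]
pw 26 [ 0.3793 -0.2269]
v 73 [ 0.4508 -0.0593]
sharps 400 [577.1 240.5] [128.9 155.6] 1.3
spec 304 [634.8   7.9] [157.5 130. ] 78.3
med 134 [ 616.6 -203.9] [ 97.9 189.2] 44.2
syr 193 c [0.371  0.2063] ang -23.8 len 0.112 orange t [0.056 0.053 0.052 0.056 0.051 0.049 0.048 0.047 0.045] perp -0.015 zmax 0.018942242248904284
```

```bash
cat > plan.py <<'E'
import sys
from h import *
# args: x,y,z,yawdeg,gap[,hold rows] ... waypoints; prints calls of 10 rows
s,p,M=tool();yaw=np.arctan2(M[1,1],M[0,1])
print("t",round(s["time_s"],2),"p",p.round(4),"yaw",np.degrees(yaw).round(1),"down",M[:,0].round(4),"gap",round(s["finger_gap"],4),"F",np.round(s["contact_force"],1),"j6",round(s["joint_pos"][5],2))
rows=[];first=True
for a in sys.argv[1:]:
    v=[float(t) for t in a.split(",")];g=np.array(v[:3]);Y=np.radians(v[3]);hold=int(v[5]) if len(v)>5 else 0
    vm=v[6] if len(v)>6 else .055
    n=max(int(np.ceil(max(np.linalg.norm(g-p)/vm,abs(Y-yaw)/.17)-1e-6)),0)
    for i in range(n):
        d=(g-p)/(n-i);dy=(Y-yaw)/(n-i);c,k=np.cos(yaw),np.sin(yaw)
        if first:
            t=M.T@d; w=M.T@np.cross(M[:,0],[0,0,-1]);first=False
        else: t=np.array([-d[2],c*d[0]+k*d[1],k*d[0]-c*d[1]]);w=np.zeros(3)
        t=t.round(3) if n-i>1 else t.round(4)
        w=[round(-dy,3),round(w[1],3),round(w[2],3)]
        rows.append(" ".join(f"{x:g}" for x in [*t,*w,v[4]]))
        Mm=np.array([[0,c,k],[0,k,-c],[-1,0,0]]);p=p+Mm@t;yaw-=w[0]
    rows+=[f"0 0 0 0 0 0 {v[4]:g}"]*hold
while len(rows)%10: rows.append(f"0 0 0 0 0 0 {v[4]:g}")
for i in range(0,len(rows),10): print("; ".join(rows[i:i+10]))
E
python3 plan.py .372,.206,.30,66,.088
```

```text
t 1.2 p [ 0.2243 -0.5295  0.4047] yaw -67.0 down [-0.  0. -1.] gap 0.0882 F [ 0.8 -0.4  0.6] j6 -0.21
0.007 -0.044 -0.03 -0.166 -0 0 0.088; 0.008 -0.039 -0.037 -0.166 0 0 0.088; 0.007 -0.032 -0.043 -0.166 0 0 0.088; 0.008 -0.024 -0.048 -0.166 0 0 0.088; 0.007 -0.016 -0.051 -0.166 0 0 0.088; 0.008 -0.008 -0.053 -0.166 0 0 0.088; 0.007 0.001 -0.054 -0.166 0 0 0.088; 0.008 0.01 -0.053 -0.166 0 0 0.088; 0.007 0.019 -0.05 -0.166 0 0 0.088; 0.008 0.027 -0.046 -0.166 0 0 0.088
0.007 0.034 -0.041 -0.165 0 0 0.088; 0.008 0.04 -0.035 -0.166 0 0 0.088; 0.007 0.046 -0.028 -0.165 0 0 0.088; 0.0077 0.0495 -0.021 -0.166 0 0 0.088; 0 0 0 0 0 0 0.088; 0 0 0 0 0 0 0.088; 0 0 0 0 0 0 0.088; 0 0 0 0 0 0 0.088; 0 0 0 0 0 0 0.088; 0 0 0 0 0 0 0.088
```

send_rows(series="0.007 -0.044 -0.03 -0.166 0 0 0.088; 0.008 -0.039 -0.037 -0.166 0 0 0.088; 0.007 -0.032 -0.043 -0.166 0 0 0.088; 0.008 -0.024 -0.048 -0.166 0 0 0.088; 0.007 -0.016 -0.051 -0.166 0 0 0.088; 0.008 -0.008 -0.053 -0.166 0 0 0.088; 0.007 0.001 -0.054 -0.166 0 0 0.088; 0.008 0.01 -0.053 -0.166 0 0 0.088; 0.007 0.019 -0.05 -0.166 0 0 0.088; 0.008 0.027 -0.046 -0.166 0 0 0.088", grip_force=12)

```text
time_s: 2.45
tool_pos: [0.3199, 0.0097, 0.3282]
ee_rot: [0.618, 0.35, 0.61, -0.351]
contact_force: [0.2, 0.8, -0.5]
finger_gap: 0.0878
```

```bash
python3 plan.py .372,.206,.26,66,.088,1 .372,.206,.26,66,.088,3
```

```text
t 2.45 p [0.3199 0.0097 0.3282] yaw 30.6 down [ 0.0089 -0.0066 -0.9999] gap 0.0878 F [ 0.2  0.8 -0.5] j6 -0.88
0.017 0.036 -0.036 -0.154 0.01 -0.004 0.088; 0.017 0.041 -0.029 -0.155 0 0 0.088; 0.017 0.046 -0.023 -0.154 0 0 0.088; 0.0172 0.048 -0.0158 -0.155 0 0 0.088; 0 0 0 0 0 0 0.088; -0 -0 0 0 0 0 0.088; 0 0 0 0 0 0 0.088; 0 0 0 0 0 0 0.088; 0 0 0 0 0 0 0.088; 0 0 0 0 0 0 0.088
```

send_rows(series="0.017 0.036 -0.036 -0.154 0.01 -0.004 0.088; 0.017 0.041 -0.029 -0.155 0 0 0.088; 0.017 0.046 -0.023 -0.154 0 0 0.088; 0.017 0.048 -0.016 -0.155 0 0 0.088; 0 0 0 0 0 0 0.088; 0 0 0 0 0 0 0.088; 0 0 0 0 0 0 0.088; 0 0 0 0 0 0 0.088; 0 0 0 0 0 0 0.088; 0 0 0 0 0 0 0.088")

```text
time_s: 3.7
tool_pos: [0.372, 0.2137, 0.2614]
ee_rot: [0.697, 0.14, 0.689, -0.139]
contact_force: [0.7, 0.5, 0.7]
finger_gap: 0.0881
```

```bash
python3 plan.py .372,.206,.21,66,.05,0,.03 .372,.206,.170,66,.05,5,.015; python3 - <<'E'
from h import *
c=capture("wrist");cv2.imwrite("pics/w1.png",c["pixels"])
E
```

```text
t 3.7 p [0.372  0.2137 0.2614] yaw 67.3 down [ 0.0107 -0.0017 -0.9999] gap 0.0881 F [0.7 0.5 0.7] j6 -0.93
0.026 -0.004 0.001 0.011 0.011 -0.003 0.05; 0.0254 -0.003 0.002 0.011 0 0 0.05; 0.013 -0 0 0 0 0 0.05; 0.013 -0 0 0 0 0 0.05; 0.014 -0 0 0 0 0 0.05; 0 0 0 0 0 0 0.05; 0 0 0 0 0 0 0.05; 0 0 0 0 0 0 0.05; 0 0 0 0 0 0 0.05; 0 0 0 0 0 0 0.05
```

View pics/w1.png

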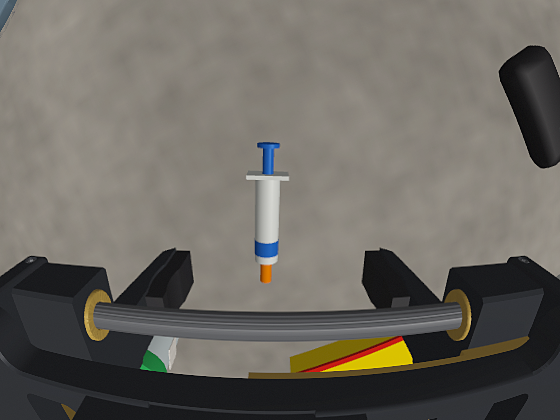

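The syringe is at column 266, rows 142–283, in line with the jaws and midway between the fingers. Descending.

send_rows(series="0.026 -0.004 0.001 0.011 0.011 -0.003 0.05; 0.0254 -0.003 0.002 0.011 0 0 0.05; 0.013 0 0 0 0 0 0.05; 0.013 0 0 0 0 0 0.05; 0.012 0 0 0 0 0 0.05; 0 0 0 0 0 0 0.05; 0 0 0 0 0 0 0.05; 0 0 0 0 0 0 0.05; 0 0 0 0 0 0 0.05; 0 0 0 0 0 0 0.05")

```text
time_s: 5.0
tool_pos: [0.3745, 0.2066, 0.1718]
ee_rot: [0.694, 0.148, 0.69, -0.146]
contact_force: [-0.4, -0.2, -0.5]
finger_gap: 0.0499
```

```bash
python3 plan.py .372,.206,.170,66,.0,5; python3 - <<'E'
from h import *
c=capture("wrist");cv2.imwrite("pics/w2.png",c["pixels"])
E
```

```text
t 5.0 p [0.3745 0.2066 0.1718] yaw 66.0 down [ 0.0059  0.0016 -1.    ] gap 0.0499 F [-0.4 -0.2 -0.5] j6 -0.93
0.0018 -0.0016 -0.0021 0 0.005 -0.004 0; 0 0 0 0 0 0 0; 0 0 0 0 0 0 0; 0 0 0 0 0 0 0; 0 0 0 0 0 0 0; 0 0 0 0 0 0 0; 0 0 0 0 0 0 0; 0 0 0 0 0 0 0; 0 0 0 0 0 0 0; 0 0 0 0 0 0 0
```

View pics/w2.png

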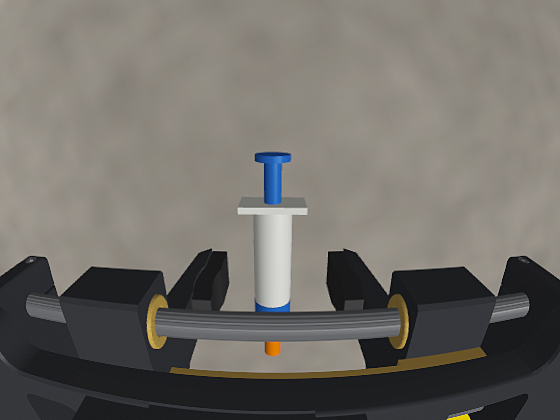

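The fingers straddle the barrel, rows 250–305, on the part between the flange and the blue band. Closing now.

send_rows(series="0.001 -0.0015 -0.002 0 0.005 -0.004 0.05; 0 0 0 0 0 0 0; 0 0 0 0 0 0 0; 0 0 0 0 0 0 0; 0 0 0 0 0 0 0; 0 0 0 0 0 0 0; -0.01 0 0 0 0 0 0; -0.02 0 0 0 0 0 0; -0.03 0 0 0 0 0 0; -0.03 0 0 0 0 0 0", grip_force=12)

```text
time_s: 6.3
tool_pos: [0.3708, 0.2057, 0.2627]
ee_rot: [0.69, 0.146, 0.694, -0.148]
contact_force: [-0.1, -0.7, 0.7]
finger_gap: 0.0171
```

```bash
python3 plan.py .577,.2415,.27,1,.0,3 ; python3 - <<'E'
from h import *
c=capture("wrist");cv2.imwrite("pics/w3.png",c["pixels"])
E
```

```text
t 6.3 p [0.3708 0.2057 0.2627] yaw 66.0 down [-0.006  -0.0013 -1.    ] gap 0.0171 F [-0.1 -0.7  0.7] j6 -0.93
-0.001 0.017 0.025 0.162 -0.005 0.004 0; -0.001 0.02 0.022 0.162 0 0 0; -0.001 0.024 0.018 0.162 0 0 0; -0.001 0.026 0.014 0.162 0 0 0; -0.001 0.028 0.01 0.162 0 0 0; -0.001 0.03 0.005 0.162 0 0 0; -0.0013 0.0296 0.0001 0.162 0 0 0; 0 0 0 0 0 0 0; 0 0 0 0 0 0 0; 0 0 0 0 0 0 0
```

View pics/w3.png

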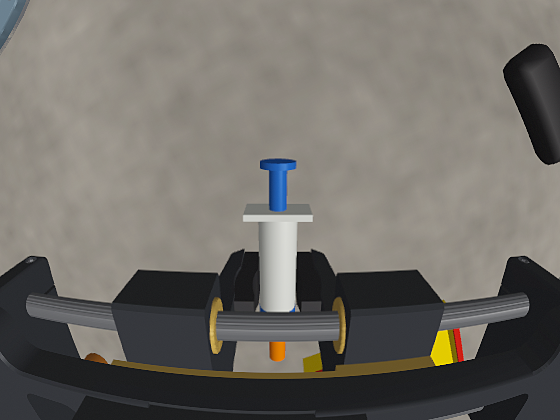

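The syringe is held level (column 278), grip gap 17 mm. Moving over the yellow tray.

send_rows(series="-0.001 0.017 0.025 0.162 -0.005 0.004 0; -0.001 0.02 0.022 0.162 0 0 0; -0.001 0.024 0.018 0.162 0 0 0; -0.001 0.026 0.014 0.162 0 0 0; -0.001 0.028 0.01 0.162 0 0 0; -0.001 0.03 0.005 0.162 0 0 0; -0.0013 0.0296 0.0001 0.162 0 0 0; 0 0 0 0 0 0 0; 0 0 0 0 0 0 0; 0 0 0 0 0 0 0")

```text
time_s: 7.6
tool_pos: [0.5831, 0.2403, 0.2796]
ee_rot: [0.498, 0.506, 0.495, -0.5]
contact_force: [-0.6, -0.3, -0.0]
finger_gap: 0.0175
```

```bash
python3 - <<'E'
from h import *
for P in pts():
    q=P[(abs(P[:,0]-.577)<.03)&(abs(P[:,1]-.2415)<.08)&(P[:,2]>.06)&(P[:,2]<.15)]
    b=q[:,3:].astype(int)
    for n,k in(("orange",b[:,2]>b[:,0]+60),("blue",b[:,0]>b[:,2]+60),("white",b.min(1)>130)):
        if k.sum():print(n,k.sum(),q[k,:3].min(0).round(3),q[k,:3].max(0).round(3))
E
python3 plan.py .577,.2415,.22,1,0,0,.04 .577,.2415,.175,1,0,2,.018
```

```text
orange 22 [0.578 0.185 0.114] [0.589 0.204 0.123]
blue 37 [0.582 0.21  0.114] [0.599 0.294 0.128]
white 56 [0.579 0.203 0.109] [0.599 0.273 0.129]
blue 26 [0.575 0.271 0.112] [0.595 0.295 0.124]
white 60 [0.568 0.244 0.107] [0.599 0.274 0.13 ]
t 7.7 p [0.5832 0.2403 0.2796] yaw -0.8 down [ 0.0098  0.002  -0.9999] gap 0.0175 F [ 0.9  0.5 -0.4] j6 0.22
0.03 -0.003 -0 -0.016 -0.002 -0.01 0; 0.0296 -0.0032 -0.0012 -0.016 0 0 0; 0.015 -0 0 0 0 0 0; 0.015 -0 0 0 0 0 0; 0.015 -0 0 0 0 0 0; 0 0 0 0 0 0 0; 0 0 0 0 0 0 0; 0 0 0 0 0 0 0; 0 0 0 0 0 0 0; 0 0 0 0 0 0 0
```

send_rows(series="0.03 -0.003 0 -0.016 -0.002 -0.01 0; 0.0296 -0.003 -0.001 -0.016 0 0 0; 0.015 0 0 0 0 0 0; 0.015 0 0 0 0 0 0; 0.014 0 0 0 0 0 0; 0 0 0 0 0 0 0; 0 0 0 0 0 0 0; 0 0 0 0 0 0 0; 0 0 0 0 0 0 0; 0 0 0 0 0 0 0")

```text
time_s: 8.95
tool_pos: [0.5785, 0.242, 0.1773]
ee_rot: [0.507, 0.497, 0.504, -0.493]
contact_force: [0.3, -0.2, -1.0]
finger_gap: 0.0175
```

```bash
python3 plan.py .577,.2415,.1745,1,0,1
```

```text
t 8.95 p [0.5785 0.242  0.1773] yaw 1.2 down [ 0.007   0.0016 -1.    ] gap 0.0175 F [ 0.3 -0.2 -1. ] j6 0.19
0.0028 -0.0015 0.0005 0.003 -0.001 -0.007 0; 0 0 0 0 0 0 0; 0 0 0 0 0 0 0; 0 0 0 0 0 0 0; 0 0 0 0 0 0 0; 0 0 0 0 0 0 0; 0 0 0 0 0 0 0; 0 0 0 0 0 0 0; 0 0 0 0 0 0 0; 0 0 0 0 0 0 0
```

send_rows(series="0.0028 -0.0015 0.0005 0.003 -0.001 -0.007 0; 0 0 0 0 0 0 0; 0 0 0 0 0 0 0.04; 0 0 0 0 0 0 0.04; 0 0 0 0 0 0 0.04; -0.01 0 0 0 0 0 0.04; -0.03 0 0 0 0 0 0.04; -0.04 0 0 0 0 0 0.04; -0.04 0 0 0 0 0 0.05; 0 0 0 0 0 0 0.06")

```text
time_s: 10.2
tool_pos: [0.577, 0.2415, 0.3002]
ee_rot: [0.504, 0.496, 0.504, -0.495]
contact_force: [0.3, 0.2, 0.6]
finger_gap: 0.058
```

```bash
python3 - <<'E'
from h import *
for i,P in enumerate(pts()):
    q=P[(abs(P[:,0]-.577)<.05)&(abs(P[:,1]-.2415)<.068)&(P[:,2]>.008)&(P[:,2]<.07)]
    b=q[:,3:].astype(int)
    for n,k in(("blue",b[:,0]>b[:,2]+60),("white",b.min(1)>130)):
        if k.sum():print(n,k.sum(),q[k,:3].min(0).round(3),q[k,:3].max(0).round(3))
E
python3 plan.py .52,.15,.30,0,.088 .441,.0595,.30,-5,.088,3
```

```text
blue 29 [0.575 0.211 0.011] [0.591 0.293 0.023]
white 103 [0.567 0.206 0.009] [0.589 0.295 0.025]
blue 32 [0.565 0.21  0.01 ] [0.58  0.296 0.021]
white 91 [0.56  0.204 0.009] [0.592 0.274 0.024]
t 10.3 p [0.5756 0.2411 0.2961] yaw 1.0 down [-0.0065 -0.001  -1.    ] gap 0.0597 F [0.1 0.3 0. ] j6 0.19
-0.002 -0.029 0.045 0.009 0.001 0.007 0.088; -0.0019 -0.0277 0.0453 0.008 0 0 0.088; -0 -0.026 0.03 0.029 0 0 0.088; -0 -0.026 0.031 0.029 0 0 0.088; -0 -0.0244 0.0317 0.03 0 0 0.088; 0 0 0 0 0 0 0.088; 0 0 0 0 0 0 0.088; 0 0 0 0 0 0 0.088; 0 0 0 0 0 0 0.088; 0 0 0 0 0 0 0.088
```

Syringe is lying flat in the yellow tray, released. On to the green pot.

send_rows(series="-0.002 -0.029 0.045 0.009 0.001 0.007 0.088; -0.002 -0.0277 0.0453 0.008 0 0 0.088; 0 -0.026 0.03 0.06 0 0 0.088; 0 -0.026 0.031 0.06 0 0 0.088; 0 -0.0244 0.0317 0.06 0 0 0.088; 0 0 0 0 0 0 0.088; 0 0 0 0 0 0 0.088; 0 0 0 0 0 0 0.088; 0 0 0 0 0 0 0.088; 0 0 0 0 0 0 0.088")

```text
time_s: 11.55
tool_pos: [0.4307, 0.059, 0.289]
ee_rot: [-0.448, -0.538, -0.457, 0.549]
contact_force: [0.3, -0.1, -0.2]
finger_gap: 0.0877
```

```bash
python3 plan.py .441,.059,.25,-12,.088,0,.04 .441,.059,.206,-12,.088,2,.025
```

```text
t 11.55 p [0.4307 0.059  0.289 ] yaw -10.4 down [-0.0199  0.0012 -0.9998] gap 0.0877 F [ 0.3 -0.1 -0.2] j6 0.05
0.019 0.005 -0.001 0.014 0.002 0.02 0.088; 0.02 0.0051 -0.0009 0.013 0 0 0.088; 0.022 0 -0 0 0 0 0.088; 0.022 0 -0 0 0 0 0.088; 0 0 0 0 0 0 0.088; 0 0 0 0 0 0 0.088; 0 0 0 0 0 0 0.088; 0 0 0 0 0 0 0.088; 0 0 0 0 0 0 0.088; 0 0 0 0 0 0 0.088
```

send_rows(series="0.019 0.005 -0.001 0.014 0.002 0.02 0.088; 0.02 0.005 -0.001 0.013 0 0 0.088; 0.022 0 0 0 0 0 0.088; 0.022 0 0 0 0 0 0.088; 0 0 0 0 0 0 0.088; 0 0 0 0 0 0 0.088; 0 0 0 0 0 0 0.088; 0 0 0 0 0 0 0.088; 0 0 0 0 0 0 0.088; 0 0 0 0 0 0 0.088")

```text
time_s: 12.8
tool_pos: [0.4443, 0.0603, 0.2076]
ee_rot: [0.448, 0.551, 0.443, -0.547]
contact_force: [0.3, 0.7, -0.7]
finger_gap: 0.0878
```

```bash
python3 plan.py .441,.059,.206,-12,.088,2,.025
```

```text
t 12.8 p [0.4443 0.0603 0.2076] yaw -11.8 down [ 0.0091 -0.0016 -1.    ] gap 0.0878 F [ 0.3  0.7 -0.7] j6 0.08
0.0015 -0.003 0.0019 0.003 -0 -0.009 0.088; 0 0 0 0 0 0 0.088; 0 0 0 0 0 0 0.088; 0 0 0 0 0 0 0.088; 0 0 0 0 0 0 0.088; 0 0 0 0 0 0 0.088; 0 0 0 0 0 0 0.088; 0 0 0 0 0 0 0.088; 0 0 0 0 0 0 0.088; 0 0 0 0 0 0 0.088
```

send_rows(series="0.0015 -0.003 0.002 0.003 0 -0.009 0.088; 0 0 0 0 0 0 0; 0 0 0 0 0 0 0; 0 0 0 0 0 0 0; 0 0 0 0 0 0 0; 0 0 0 0 0 0 0; -0.01 0 0 0 0 0 0; -0.02 0 0 0 0 0 0; -0.02 0 0 0 0 0 0; 0 0 0 0 0 0 0", grip_force=15)

```text
time_s: 14.05
tool_pos: [0.4405, 0.0589, 0.2583]
ee_rot: [-0.445, -0.549, -0.445, 0.55]
contact_force: [0.6, 0.4, -0.6]
finger_gap: 0.0475
```

```bash
python3 plan.py .6425,.042,.265,-12.5,0,5
```

```text
t 14.05 p [0.4405 0.0589 0.2583] yaw -12.0 down [-1.1e-03  5.0e-04 -1.0e+00] gap 0.0475 F [ 0.6  0.4 -0.6] j6 0.07
-0.002 0.05 -0.006 0.002 -0 0.001 0; -0.002 0.05 -0.007 0.002 0 0 0; -0.001 0.051 -0.007 0.002 0 0 0; -0.0017 0.05 -0.0062 0.002 0 0 0; 0 0 0 0 0 0 0; 0 0 0 0 0 0 0; 0 0 0 0 0 0 0; 0 0 0 0 0 0 0; 0 0 0 0 0 0 0; 0 0 0 0 0 0 0
```

send_rows(series="-0.002 0.05 -0.006 0.002 0 0.001 0; -0.002 0.05 -0.007 0.002 0 0 0; -0.001 0.051 -0.007 0.002 0 0 0; -0.002 0.05 -0.006 0.002 0 0 0; 0 0 0 0 0 0 0; 0 0 0 0 0 0 0; 0 0 0 0 0 0 0; 0 0 0 0 0 0 0; 0 0 0 0 0 0 0; 0 0 0 0 0 0 0")

```text
time_s: 15.3
tool_pos: [0.642, 0.0426, 0.2581]
ee_rot: [-0.44, -0.549, -0.446, 0.554]
contact_force: [-0.4, -0.2, -0.2]
finger_gap: 0.0467
```

```bash
python3 plan.py .6425,.042,.212,-12.5,0,3,.018; python3 - <<'E'
from h import *
for P in pts():
    q=near(P,.645,.042,.05,.065,.15);b=q[:,3:].astype(int);k=(b[:,1]>b[:,2]+40)
    print(k.sum(),q[k,:3].min(0).round(3),q[k,:3].max(0).round(3))
E
```

```text
t 15.3 p [0.642  0.0426 0.2581] yaw -12.5 down [-0.0112  0.0016 -0.9999] gap 0.0467 F [-0.4 -0.2 -0.2] j6 0.1
0.015 0 0 0 0.001 0.011 0; 0.016 0 0 0 0 0 0; 0.0151 0.0006 0.0004 0.001 0 0 0; 0 0 0 0 0 0 0; 0 0 0 0 0 0 0; 0 0 0 0 0 0 0; 0 0 0 0 0 0 0; 0 0 0 0 0 0 0; 0 0 0 0 0 0 0; 0 0 0 0 0 0 0
6 [0.651 0.022 0.105] [0.68  0.058 0.122]
62 [0.618 0.045 0.107] [0.661 0.067 0.123]
```

send_rows(series="0.015 0 0 0 0.001 0.011 0; 0.016 0 0 0 0 0 0; 0.014 0.0006 0.0004 0.001 0 0 0; 0 0 0 0 0 0 0; 0 0 0 0 0 0 0; 0 0 0 0 0 0 0; 0 0 0 0 0 0 0; 0 0 0 0 0 0 0; 0 0 0 0 0 0 0; 0 0 0 0 0 0 0")

```text
time_s: 16.65
tool_pos: [0.6435, 0.0419, 0.2131]
ee_rot: [0.443, 0.552, 0.442, -0.551]
contact_force: [0.3, -0.4, -0.1]
finger_gap: 0.0472
```

```bash
python3 plan.py .6425,.042,.2105,-12.5,0,3,.018
```

```text
t 16.65 p [0.6435 0.0419 0.2131] yaw -12.5 down [ 3.e-03 -2.e-04 -1.e+00] gap 0.0472 F [ 0.3 -0.4 -0.1] j6 0.1
0.0026 -0.0011 0.0001 -0 -0 -0.003 0; 0 0 0 0 0 0 0; 0 0 0 0 0 0 0; 0 0 0 0 0 0 0; 0 0 0 0 0 0 0; 0 0 0 0 0 0 0; 0 0 0 0 0 0 0; 0 0 0 0 0 0 0; 0 0 0 0 0 0 0; 0 0 0 0 0 0 0
```

send_rows(series="0.0026 -0.001 0 0 0 -0.003 0; 0 0 0 0 0 0 0; 0 0 0 0 0 0 0.085; 0 0 0 0 0 0 0.085; 0 0 0 0 0 0 0.085; -0.01 0 0 0 0 0 0.085; -0.03 0 0 0 0 0 0.085; -0.05 0 0 0 0 0 0.085; -0.02 0 0 0 0 0 0.088; 0 0 0 0 0 0 0.088")

```text
time_s: 17.9
tool_pos: [0.6428, 0.042, 0.3264]
ee_rot: [0.443, 0.552, 0.442, -0.551]
contact_force: [-0.2, -0.1, -0.5]
finger_gap: 0.0878
```

```bash
python3 plan.py .38,-.2258,.29,-12.5,.088,2
```

```text
t 17.9 p [0.6428 0.042  0.3264] yaw -12.5 down [ 1.9e-03  3.0e-04 -1.0e+00] gap 0.0878 F [-0.2 -0.1 -0.5] j6 0.1
0.005 -0.028 0.045 -0 -0.001 -0.002 0.088; 0.005 -0.028 0.046 -0 0 0 0.088; 0.005 -0.029 0.045 -0 0 0 0.088; 0.005 -0.028 0.046 -0 0 0 0.088; 0.005 -0.029 0.045 -0 0 0 0.088; 0.006 -0.028 0.046 -0 0 0 0.088; 0.0054 -0.0285 0.0454 -0 0 0 0.088; 0 0 0 0 0 0 0.088; 0 0 0 0 0 0 0.088; 0 0 0 0 0 0 0.088
```

send_rows(series="0.005 -0.028 0.045 0 -0.001 -0.002 0.088; 0.005 -0.028 0.046 0 0 0 0.088; 0.005 -0.029 0.045 0 0 0 0.088; 0.005 -0.028 0.046 0 0 0 0.088; 0.005 -0.029 0.045 0 0 0 0.088; 0.006 -0.028 0.046 0 0 0 0.088; 0.0054 -0.0285 0.0454 0 0 0 0.088; 0 0 0 0 0 0 0.088; 0 0 0 0 0 0 0.088; 0 0 0 0 0 0 0.088")

```text
time_s: 19.15
tool_pos: [0.3712, -0.2307, 0.2829]
ee_rot: [-0.441, -0.551, -0.445, 0.551]
contact_force: [0.2, -0.6, 0.2]
finger_gap: 0.0875
```

```bash
python3 plan.py .38,-.2258,.25,-12.5,.088,0,.03 .38,-.2258,.206,-12.5,.088,2,.025;python3 - <<'E'
from h import *
for n,P in zip("ab",pts()):
    for o,x,y in(("pg",.6425,.042),("pw",.38,-.226)):
        q=near(P,x,y,.03,.06,.085);k=q[:,3:].max(1)>70;q=q[k]
        if len(q):print(n,o,len(q),((q.min(0)+q.max(0))/2)[:3].round(4),np.percentile(q[:,2],[50,98]))
E
```

```text
t 19.15 p [ 0.3712 -0.2307  0.2829] yaw -12.4 down [-0.0038  0.0036 -1.    ] gap 0.0875 F [ 0.2 -0.6  0.2] j6 -0.61
0.016 0.004 -0.003 0.001 -0.003 0.004 0.088; 0.0169 0.0036 -0.0037 0 0 0 0.088; 0.022 -0 -0 0 0 0 0.088; 0.022 -0 -0 0 0 0 0.088; 0 0 0 0 0 0 0.088; 0 0 0 0 0 0 0.088; 0 0 0 0 0 0 0.088; 0 0 0 0 0 0 0.088; 0 0 0 0 0 0 0.088; 0 0 0 0 0 0 0.088
a pg 214 [0.6436 0.0427 0.0686] [0.0734695  0.07615446]
a pw 134 [ 0.3816 -0.2253  0.0667] [0.06922851 0.0724715 ]
b pg 134 [0.6407 0.0435 0.0672] [0.07112688 0.0739767 ]
```

Green pot stands at (0.642, 0.043) in the tray. Descending on the white pot.

send_rows(series="0.016 0.004 -0.003 0.001 -0.003 0.004 0.088; 0.0169 0.0036 -0.0037 0 0 0 0.088; 0.022 0 0 0 0 0 0.088; 0.022 0 0 0 0 0 0.088; 0 0 0 0 0 0 0.088; 0 0 0 0 0 0 0.088; 0 0 0 0 0 0 0.088; 0 0 0 0 0 0 0.088; 0 0 0 0 0 0 0.088; 0 0 0 0 0 0 0.088")

```text
time_s: 20.5
tool_pos: [0.3858, -0.2226, 0.2079]
ee_rot: [0.449, 0.549, 0.443, -0.548]
contact_force: [-0.5, -0.3, 0.3]
finger_gap: 0.0878
```

```bash
python3 plan.py .381,-.2256,.206,-12.5,.088,2,.025
```

```text
t 20.5 p [ 0.3858 -0.2226  0.2079] yaw -11.8 down [ 0.0056 -0.0059 -1.    ] gap 0.0878 F [-0.5 -0.3  0.3] j6 -0.59
0.0019 -0.0041 0.0039 0.013 0.005 -0.007 0.088; 0 0 0 0 0 0 0.088; 0 0 0 0 0 0 0.088; 0 0 0 0 0 0 0.088; 0 0 0 0 0 0 0.088; 0 0 0 0 0 0 0.088; 0 0 0 0 0 0 0.088; 0 0 0 0 0 0 0.088; 0 0 0 0 0 0 0.088; 0 0 0 0 0 0 0.088
```

send_rows(series="0.0019 -0.004 0.004 0.013 0.005 -0.007 0.088; 0 0 0 0 0 0 0; 0 0 0 0 0 0 0; 0 0 0 0 0 0 0; 0 0 0 0 0 0 0; 0 0 0 0 0 0 0; -0.01 0 0 0 0 0 0; -0.02 0 0 0 0 0 0; -0.03 0 0 0 0 0 0; 0 0 0 0 0 0 0", grip_force=15)

```text
time_s: 21.75
tool_pos: [0.3805, -0.2258, 0.2684]
ee_rot: [-0.441, -0.552, -0.443, 0.552]
contact_force: [0.3, -0.1, 0.1]
finger_gap: 0.0472
```

```bash
python3 plan.py .6275,-.025,.268,-12.5,0,3
```

```text
t 21.75 p [ 0.3805 -0.2258  0.2684] yaw -12.6 down [-0.0013  0.0015 -1.    ] gap 0.0472 F [ 0.3 -0.1  0.1] j6 -0.59
0 0.033 -0.042 -0 -0.001 0.002 0; 0 0.033 -0.042 -0 0 0 0; 0 0.033 -0.041 -0 0 0 0; 0 0.033 -0.042 -0.001 0 0 0; 0 0.033 -0.041 -0 0 0 0; 0.0004 0.0323 -0.0418 -0.001 0 0 0; 0 0 0 0 0 0 0; 0 0 0 0 0 0 0; 0 0 0 0 0 0 0; 0 0 0 0 0 0 0
```

send_rows(series="0 0.033 -0.042 0 -0.001 0.002 0; 0 0.033 -0.042 0 0 0 0; 0 0.033 -0.041 0 0 0 0; 0 0.033 -0.042 -0.001 0 0 0; 0 0.033 -0.041 0 0 0 0; 0 0.0323 -0.0418 -0.001 0 0 0; 0 0 0 0 0 0 0; 0 0 0 0 0 0 0; 0 0 0 0 0 0 0; 0 0 0 0 0 0 0")

```text
time_s: 23.0
tool_pos: [0.6313, -0.0207, 0.2591]
ee_rot: [-0.439, -0.55, -0.443, 0.555]
contact_force: [0.1, -0.3, -0.2]
finger_gap: 0.0471
```

```bash
python3 plan.py .6275,-.025,.213,-12.5,0,3,.018
```

```text
t 23.0 p [ 0.6313 -0.0207  0.2591] yaw -12.8 down [-9.e-03  8.e-04 -1.e+00] gap 0.0471 F [ 0.1 -0.3 -0.2] j6 0.0
0.015 -0.001 0.002 -0.002 0.001 0.009 0; 0.016 -0.001 0.002 -0.002 0 0 0; 0.0151 -0.0007 0.0011 -0.002 0 0 0; 0 0 0 0 0 0 0; 0 0 0 0 0 0 0; 0 0 0 0 0 0 0; 0 0 0 0 0 0 0; 0 0 0 0 0 0 0; 0 0 0 0 0 0 0; 0 0 0 0 0 0 0
```

send_rows(series="0.015 -0.001 0.002 -0.002 0.001 0.009 0; 0.016 -0.001 0.002 -0.002 0 0 0; 0.013 -0.0007 0.001 -0.002 0 0 0; 0 0 0 0 0 0 0; 0 0 0 0 0 0 0; 0 0 0 0 0 0 0; 0 0 0 0 0 0 0; 0 0 0 0 0 0 0; 0 0 0 0 0 0 0; 0 0 0 0 0 0 0")

```text
time_s: 24.25
tool_pos: [0.6273, -0.0272, 0.2157]
ee_rot: [0.443, 0.553, 0.441, -0.551]
contact_force: [-0.5, -0.6, -0.3]
finger_gap: 0.0466
```

```bash
python3 plan.py .6275,-.025,.2105,-12.5,0,3,.018
```

```text
t 24.25 p [ 0.6273 -0.0272  0.2157] yaw -12.6 down [ 0.0035 -0.0011 -1.    ] gap 0.0466 F [-0.5 -0.6 -0.3] j6 -0.01
0.0052 -0.0003 -0.0022 -0.002 0 -0.004 0; 0 0 0 0 0 0 0; 0 0 0 0 0 0 0; 0 0 0 0 0 0 0; 0 0 0 0 0 0 0; 0 0 0 0 0 0 0; 0 0 0 0 0 0 0; 0 0 0 0 0 0 0; 0 0 0 0 0 0 0; 0 0 0 0 0 0 0
```

send_rows(series="0.0052 0 -0.002 -0.002 0 -0.004 0; 0 0 0 0 0 0 0; 0 0 0 0 0 0 0.085; 0 0 0 0 0 0 0.085; 0 0 0 0 0 0 0.085; -0.01 0 0 0 0 0 0.085; -0.03 0 0 0 0 0 0.085; -0.05 0 0 0 0 0 0.085; -0.02 0 0 0 0 0 0.088; 0 0 0 0 0 0 0.088")

```text
time_s: 25.5
tool_pos: [0.6281, -0.0252, 0.3262]
ee_rot: [0.443, 0.552, 0.442, -0.551]
contact_force: [-0.4, -0.8, -0.5]
finger_gap: 0.088
```

```bash
python3 plan.py .4505,-.058,.27,0,.07,2;  python3 - <<'E'
from h import *
for n,P in zip("ab",pts()):
    for o,x,y in(("pg",.6425,.042),("pw",.6275,-.025)):
        q=near(P,x,y,.03,.06,.085);q=q[q[:,3:].max(1)>70]
        if len(q):print(n,o,len(q),((q.min(0)+q.max(0))/2)[:3].round(4),np.percentile(q[:,2],[50,98]))
    q=near(P,.45,-.058,.045,.006,.034);
    if len(q)>10:print("v",circ(q,.015,[.45,-.058]).round(4))
E
```

```text
t 25.5 p [ 0.6281 -0.0252  0.3262] yaw -12.5 down [ 1.2e-03 -6.0e-04 -1.0e+00] gap 0.088 F [-0.4 -0.8 -0.5] j6 -0.01
0.014 -0.042 0.018 -0.055 0 -0.001 0.07; 0.014 -0.042 0.015 -0.054 0 0 0.07; 0.014 -0.043 0.013 -0.055 0 0 0.07; 0.0142 -0.0441 0.0105 -0.054 0 0 0.07; 0 0 0 0 0 0 0.07; 0 0 0 0 0 0 0.07; 0 0 0 0 0 0 0.07; 0 0 0 0 0 0 0.07; 0 0 0 0 0 0 0.07; 0 0 0 0 0 0 0.07
a pg 214 [0.6456 0.0423 0.0692] [0.0733969  0.07654723]
a pw 210 [ 0.6306 -0.0259  0.0682] [0.07337354 0.07581582]
v [ 0.4506 -0.057 ]
b pg 135 [0.6407 0.0414 0.0682] [0.07071406 0.07518069]
b pw 138 [ 0.6261 -0.0238  0.0678] [0.07072848 0.07405356]
v [ 0.4505 -0.0591]
```

Both pots stand in the white tray. Next, the vial.

send_rows(series="0.014 -0.042 0.018 -0.08 0 -0.001 0.07; 0.014 -0.042 0.015 -0.08 0 0 0.07; 0.014 -0.043 0.013 -0.08 0 0 0.07; 0.014 -0.044 0.0105 -0.08 0 0 0.07; 0 0 0 0 0 0 0.07; 0 0 0 0 0 0 0.07; 0 0 0 0 0 0 0.07; 0 0 0 0 0 0 0.07; 0 0 0 0 0 0 0.07; 0 0 0 0 0 0 0.07")

```text
time_s: 26.85
tool_pos: [0.4461, -0.0645, 0.2598]
ee_rot: [0.523, 0.469, 0.532, -0.473]
contact_force: [0.3, -0.7, 1.3]
finger_gap: 0.0703
```

```bash
python3 plan.py .4505,-.058,.235,10,.07,0,.03 .4505,-.058,.170,10,.07,2,.025
```

```text
t 26.85 p [ 0.4461 -0.0645  0.2598] yaw 6.4 down [-0.0126  0.0044 -0.9999] gap 0.0703 F [ 0.3 -0.7  1.3] j6 -0.52
0.0248 0.0054 -0.0058 -0.063 -0.006 0.012 0.07; 0.022 -0 -0 0 0 0 0.07; 0.022 -0 -0 0 0 0 0.07; 0.021 -0.0003 -0.0002 0 0 0 0.07; 0 0 0 0 0 0 0.07; 0 0 0 0 0 0 0.07; 0 0 0 0 0 0 0.07; 0 0 0 0 0 0 0.07; 0 0 0 0 0 0 0.07; 0 0 0 0 0 0 0.07
```

send_rows(series="0.0248 0.0054 -0.0058 -0.063 -0.006 0.012 0.07; 0.022 0 0 0 0 0 0.07; 0.022 0 0 0 0 0 0.07; 0.019 0 0 0 0 0 0.07; 0 0 0 0 0 0 0.07; 0 0 0 0 0 0 0.07; 0 0 0 0 0 0 0.07; 0 0 0 0 0 0 0.07; 0 0 0 0 0 0 0.07; 0 0 0 0 0 0 0.07")

```text
time_s: 28.1
tool_pos: [0.4538, -0.0585, 0.1736]
ee_rot: [0.545, 0.455, 0.539, -0.453]
contact_force: [0.3, 0.2, -0.3]
finger_gap: 0.0699
```

```bash
python3 plan.py .4505,-.058,.171,10,.07,2,.025
```

```text
t 28.1 p [ 0.4538 -0.0585  0.1736] yaw 10.2 down [ 0.0087 -0.0033 -1.    ] gap 0.0699 F [ 0.3  0.2 -0.3] j6 -0.57
0.0026 -0.0032 -0.0011 0.003 0.005 -0.008 0.07; 0 0 0 0 0 0 0.07; 0 0 0 0 0 0 0.07; 0 0 0 0 0 0 0.07; 0 0 0 0 0 0 0.07; 0 0 0 0 0 0 0.07; 0 0 0 0 0 0 0.07; 0 0 0 0 0 0 0.07; 0 0 0 0 0 0 0.07; 0 0 0 0 0 0 0.07
```

send_rows(series="0.0026 -0.0032 -0.001 0.003 0.005 -0.008 0.07; 0 0 0 0 0 0 0; 0 0 0 0 0 0 0; 0 0 0 0 0 0 0; 0 0 0 0 0 0 0; 0 0 0 0 0 0 0; -0.01 0 0 0 0 0 0; -0.02 0 0 0 0 0 0; -0.03 0 0 0 0 0 0; 0 0 0 0 0 0 0", grip_force=15)

```text
time_s: 29.35
tool_pos: [0.4502, -0.0581, 0.2336]
ee_rot: [0.541, 0.454, 0.542, -0.455]
contact_force: [-0.1, -0.4, -0.4]
finger_gap: 0.0295
```

```bash
python3 plan.py .587,-.232,.238,13,0,3
```

```text
t 29.35 p [ 0.4502 -0.0581  0.2336] yaw 10.0 down [-1.2e-03  7.0e-04 -1.0e+00] gap 0.0295 F [-0.1 -0.4 -0.4] j6 -0.57
-0.001 0.021 0.039 -0.01 -0.001 0.001 0; -0.001 0.02 0.039 -0.011 0 0 0; -0.001 0.02 0.04 -0.01 0 0 0; -0.001 0.02 0.039 -0.011 0 0 0; -0.0004 0.0194 0.0402 -0.01 0 0 0; 0 0 0 0 0 0 0; 0 0 0 0 0 0 0; 0 0 0 0 0 0 0; 0 0 0 0 0 0 0; 0 0 0 0 0 0 0
```

send_rows(series="-0.001 0.021 0.039 -0.01 -0.001 0.001 0; -0.001 0.02 0.039 -0.011 0 0 0; -0.001 0.02 0.04 -0.01 0 0 0; -0.001 0.02 0.039 -0.011 0 0 0; 0 0.0194 0.04 -0.01 0 0 0; 0 0 0 0 0 0 0; 0 0 0 0 0 0 0; 0 0 0 0 0 0 0; 0 0 0 0 0 0 0; 0 0 0 0 0 0 0")

```text
time_s: 30.6
tool_pos: [0.5866, -0.2323, 0.2298]
ee_rot: [0.55, 0.439, 0.558, -0.439]
contact_force: [-0.6, 0.1, -1.2]
finger_gap: 0.0299
```

```bash
python3 plan.py .587,-.232,.178,13,0,3,.018; python3 - <<'E'
from h import *
for P in pts():
    q=P[(abs(P[:,0]-.587)<.12)&(abs(P[:,1]+.232)<.12)&(P[:,2]>.022)&(P[:,2]<.034)];b=q[:,3:].astype(int);q=q[b[:,0]>b[:,2]+50]
    if len(q)>30:print("rim",len(q),cv2.minAreaRect(q[:,:2].astype(np.float32)*1000))
    q=near(P,.587,-.232,.05,.045,.15);b=q[:,3:].astype(int);k=(b[:,2]>b[:,0]+50)
    if k.sum():print("vial",k.sum(),q[k,:3].min(0).round(3),q[k,:3].max(0).round(3))
E
```

```text
t 30.6 p [ 0.5866 -0.2323  0.2298] yaw 13.2 down [-0.0094  0.0061 -0.9999] gap 0.0299 F [-0.6  0.1 -1.2] j6 -0.8
0.017 0 0 0.001 -0.008 0.008 0; 0.017 0 -0 0.002 0 0 0; 0.0178 0.0005 -0.0002 0.001 0 0 0; 0 0 0 0 0 0 0; 0 0 0 0 0 0 0; 0 0 0 0 0 0 0; 0 0 0 0 0 0 0; 0 0 0 0 0 0 0; 0 0 0 0 0 0 0; 0 0 0 0 0 0 0
rim 347 ((587.9127807617188, -233.51551818847656), (125.93418884277344, 150.46096801757812), 13.390694618225098)
vial 14 [ 0.568 -0.265  0.06 ] [ 0.597 -0.239  0.15 ]
rim 53 ((621.86181640625, -175.05831909179688), (45.7354736328125, 95.41807556152344), 48.9259147644043)
```

send_rows(series="0.017 0 0 0.001 -0.008 0.008 0; 0.017 0 0 0.002 0 0 0; 0.016 0 0 0.001 0 0 0; 0 0 0 0 0 0 0; 0 0 0 0 0 0 0; 0 0 0 0 0 0 0; 0 0 0 0 0 0 0; 0 0 0 0 0 0 0; 0 0 0 0 0 0 0; 0 0 0 0 0 0 0")

```text
time_s: 31.95
tool_pos: [0.5877, -0.2328, 0.1802]
ee_rot: [0.555, 0.44, 0.552, -0.44]
contact_force: [0.0, 0.8, -0.3]
finger_gap: 0.0295
```

```bash
python3 plan.py .588,-.233,.1755,13,0,3,.018
```

```text
t 31.95 p [ 0.5877 -0.2328  0.1802] yaw 13.0 down [ 0.0038 -0.0022 -1.    ] gap 0.0295 F [ 0.   0.8 -0.3] j6 -0.79
0.0047 0.0003 0.0002 0 0.003 -0.003 0; 0 0 0 0 0 0 0; 0 0 0 0 0 0 0; 0 0 0 0 0 0 0; 0 0 0 0 0 0 0; 0 0 0 0 0 0 0; 0 0 0 0 0 0 0; 0 0 0 0 0 0 0; 0 0 0 0 0 0 0; 0 0 0 0 0 0 0
```

send_rows(series="0.0047 0 0 0 0.003 -0.003 0; 0 0 0 0 0 0 0; 0 0 0 0 0 0 0.05; 0 0 0 0 0 0 0.05; 0 0 0 0 0 0 0.05; -0.01 0 0 0 0 0 0.05; -0.03 0 0 0 0 0 0.05; -0.05 0 0 0 0 0 0.05; -0.06 0 0 0 0 0 0.05; -0.05 0 0 0 0 0 0.05")

```text
time_s: 33.2
tool_pos: [0.5865, -0.2323, 0.3785]
ee_rot: [0.55, 0.44, 0.556, -0.44]
contact_force: [0.1, -0.4, 0.5]
finger_gap: 0.0501
```

send_rows(series="0 -0.05 0 0 0 0 0.05; 0 -0.05 0 0 0 0 0.05; 0 -0.05 0 0 0 0 0.05; 0 -0.05 0 0 0 0 0.05; 0 0 0 0 0 0 0.05; 0 0 0 0 0 0 0.05; 0 0 0 0 0 0 0.05; 0 0 0 0 0 0 0.05; 0 0 0 0 0 0 0.05; 0 0 0 0 0 0 0.05")

```text
time_s: 34.45
tool_pos: [0.3905, -0.278, 0.3911]
ee_rot: [0.559, 0.438, 0.549, -0.439]
contact_force: [-1.1, -0.0, -0.8]
finger_gap: 0.0497
```

```bash
python3 - <<'E'
from h import *
s,p,M=tool();print(s["time_s"],p,np.abs(s["qvel"]).max())
for n in("scene","side"):
    c=capture(n);W=cloud(c).reshape(-1,3);k=~np.isnan(W[:,0]);P=np.c_[W[k],c["pixels"].reshape(-1,3)[k]]
    for o,x,y,lo,hi in(("pg",.6425,.042,.066,.085),("pw",.6275,-.025,.066,.085),("v",.588,-.233,.035,.07)):
        q=near(P,x,y,.03,lo,hi)
        if len(q):print(n,o,len(q),((q.min(0)+q.max(0))/2)[:2].round(4),q[:,2].max().round(4))
    cv2.imwrite(f"pics/{n}1.png",c["pixels"])
a=cv2.imread("pics/scene1.png")[150:290,150:480];cv2.imwrite("pics/sc1.png",cv2.resize(a,None,fx=2.4,fy=2.4,interpolation=2))
E
```

```text
34.45 [ 0.39052334 -0.27796357  0.39111478] 0.005500975970962974
scene pg 181 [0.6435 0.0417] 0.0773
scene pw 183 [ 0.6299 -0.025 ] 0.0774
scene v 99 [ 0.5906 -0.2314] 0.0601
side pg 117 [0.6412 0.0424] 0.0748
side pw 109 [ 0.6261 -0.0248] 0.0768
```

View pics/sc1.png

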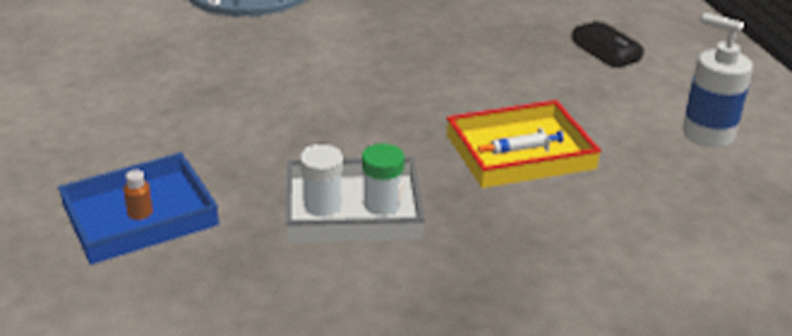

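The picture shows the vial upright in the blue tray (138,195), both pots upright in the white tray (322 and 383, about row 180), and the syringe flat in the yellow tray (520,142). The arm is clear and at rest, so I'm handing in.

```bash
python3 -c "
from workcell import arm
print(arm.close_job())"
```

```text
the job is handed in; nothing more can be done
None
```

I laid the syringe flat in the yellow tray first and released it. Then I stood the green and white pots in the white tray and the vial in the blue tray, and handed the job in after about 34 s of robot time.

- **Last checks:** The final scene picture shows all four items in their trays, the pots and vial upright and the syringe flat. From above, the pots and vial are within a few mm of where I meant to put them. The arm was clear of everything and at rest.
- **Disagreements:** The two cameras differ by 2–4 mm on the pot positions. Measured lid tops read 75–77 mm against 74 mm expected, and the vial read 60 mm against 58 mm. I took these as camera error, because neither pot nor vial looks tilted.
- **Not fully confirmed:**
  - The side camera gave no reading of the vial, so its placing rests on the scene camera alone.
  - The pump bottle, mouse and canister were not approached, but I did not re-measure their positions. The canister was outside the final picture.

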